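# Jack up the tipping tray and hold it tipped

### The arm

A 7-joint arm with a two-finger parallel gripper is mounted at the origin on a cart in front of the work surface, level with it; the furniture and walls round the work are solid. World frame = base frame: x ahead of the robot, y to its left, z up, the work surface at z = 0. Lengths are in m, angles in rad, forces in N, time in s.
With the tool pointing down it reaches from about 0.425 to 0.925 m from the base axis. Payload 6.8 kg.
Tool frame: the origin (TCP) lies at the very end of the fingers, on their centre line; the grasp point (between the pads) lies bot.grip_point_offset behind it (bot.grip_point_offset is the distance from the TCP to the grasp point, in m); z points along the fingers, y is the line along which they close (so a half turn about z gives the same grasp; the last joint's range is limited). The gripper opens to 85 mm and grips with 20 to 120 N. Pads are 22 mm wide; open, the fingers measure 114 mm over their backs; the gripper's body (76 mm by 85 mm) begins 54 mm behind the grasp point. The pads swing forward as they close: fully open they stand 13 mm farther back than shut.
Start: joints at [1.066, 0.477, 0.022, 1.555, -0.011, 1.109, -0.083], TCP at [0.261, -0.623, 0.205] pointing down, gripper open.
Joint ranges: [-2.96, 2.96], [-0.34, 2.1], [-1.41, 1.46], [0.24, 2.44], [-1.37, 4.51], [0.17, 1.92], [-2.96, 2.96]. Speed limits (rad/s): [2.39, 2.39, 3.14, 3.14, 3.14, 3.14, 3.14].

### API

Orientations are given as a unit quaternion [w, x, y, z].
In Python, from station import bot, imaging gives the robot as it stands. The module is installed in compiled form; this text tells all that it offers.
- The arm moves only by the tool carry_out, never from a script. Its argument "targets" is one flat list of numbers, 5 for each row, row after row: the closure in counts, from 0 (fully open) to 255 (shut), then the shift along the world's x, y, z in mm, then the turn about the world's z in degrees. A call has 1 to 20 rows; each row shifts and turns the commanded pose from where the row before left it; what a row does not reach is not made up. A row lasts 1/10 s, in which the tool goes at most 50 mm and 8.59 degrees, less where a joint would pass 70% of its speed; a pose out of reach is approached as far as the arm can. A call is refused whole if a number of a shift passes 50 or a number of a turn 8.59, either way. A call with a gripper value outside its range is refused whole. The fingers move at their own pace and stop on an object; "newtons" is the grip in N (left out, the last holds). Time passes only in rows, so rows that do not move let the fingers close. It gives the time, the measured TCP pose, the force, the opening and the grip force at its end, in the units of the state.
- bot.get_obs(): the state, without advancing time (a new reading comes with each control period).
- imaging.read_camera(name): name is "scene" or "top" or "wrist"; returns a dict with "frame" (384x512x3 uint8, red, green, blue), "fov_y" (degrees; the focal length in pixels is half the picture's height over the tangent of half this angle, whatever the lens; pixels are square), "cx", "cy" (the principal point, pixels), "k1" (the pictures are not rectified: a ray, as slopes to the right and down, at radius r is drawn at 1 + k1 r^2 times it, then the intrinsics apply), "pose" (4x4, takes a point from camera to world coordinates); the wrist camera has in their place "tool_from_camera" (4x4, takes a point from camera to tool coordinates, whose origin is the TCP and whose axes are the flange's). Camera axes: x right, y up, looking along -z (the intrinsics and any distortion apply to the point x, -y, -z); pixel columns grow to the right and rows downward; lengths in m; the calibration is good to about 2 mm. A picture is of the moment at which its call begins: read the wrist's pose just before it. There is no depth.
- bot.hand_in(): hands the job in; it is judged then, once.
The state is a dict: "t": time; "q": joint angles; "joint_vel": joint speeds; "joint_torque": joint torques, N m; "eef_pos": TCP position; "tool_rot": TCP orientation; "contact_force": force on the tool from outside, world axes, zero at the start; "torque": the same for the moment, N m; "gripper_width": opening from 0.0 (shut) to 1.0 (fully open); "grasp_force": force on a finger pad.
Only numpy, scipy, OpenCV 4.12 (cv2) and the standard library are available. Lean on these libraries where they do the work, as an engineer would, in place of code of your own. Each camera call takes 0.05 s, during which the arm holds its last target. There are 200 camera calls.

### The job

Empty the tray of scrap nuts and bolts into the bin behind it with the lever jack: move the jack by its carrying bar until its saddle stands centred under the tray's lift pad, then pump the lever - press it fully down, let it come all the way back up, and press it fully down again. Finish still holding the lever fully down, so that the jack alone keeps the tray tipped up and all four pieces of scrap lie in the bin. Do not lift or push the tray by hand, and leave the torch and the tape measure where they are.

Things in the scene. Friction and masses are not known exactly. Their poses are not given: they have to be found in the camera images.
- lift_point (a point): The lift point: centre of the underside of the flat lift pad (dark steel, 70 mm along x, 50 mm along y) under the tipping tray, 100 mm above the table with the tray level. x points from the tray's front (where the jack goes in) to its hinge and the bin, y across, z up. From above it lies midway between the two small pointed cones on the tray's side rims
- lift_pad: The lift pad, origin at the lift point. The jack goes in from the -x side between two fixed rest posts at x = -36 mm, y = +-76 mm (136 mm free between them; floor rails 12 mm high run outside y = +-78 mm). The table is bare under the tray up to x = +90 mm; the station (posts, rails, bin) is fixed
- tray_hinge (a joint): Tip angle of the tray, smooth aluminium sheet, 137 x 156 x 40 mm: 0 = level on its posts, about 0.6 to 0.75 rad when the jack under the lift point is fully up. The front end rises; the outlet end at the hinge is open towards the bin. It falls back by its own weight
- tray: The tipping tray. Origin 15 mm above the lift point; its hinge axis runs along y, 75 mm beyond the lift point (+x) and 115 mm above the table. Level, its rim is 147 mm above the table and its front edge 52 mm in front of the lift point
- jack_bar (a point): Centre of the carrying bar of the loose lever jack (about 0.85 kg, balanced near the bar): a level square steel bar 14 x 14 mm, 66 mm long along its y axis, on two legs like a goal hoop, centre 142 mm above the table; the lever passes under it with about 25 mm free. Lifted, it can swing a little in the grip. Its x axis points to the saddle
- saddle_top (a point): Top of the jack's domed saddle (dome radius 20 mm, 43 mm wide), 125 mm ahead (+x) of the carrying bar on the jack's centre line. 86 mm above the table with the lever up (14 mm below the lift pad); the full lever stroke raises it 64 mm straight up
- saddle: The saddle; origin at table level below it when the lever is up. The jack's flat base plate runs from 220 mm behind the saddle to 30 mm ahead of it and is 66 mm wide (82 mm over the wheels, which do not turn). The table's front edge is at x = 0.30 m. The big orange skimmer right of the jack (y below 0.05 m) is solid, 300 mm high; its bail (x 0.58, y -0.3 m) is 620 mm high
- jack_lever (a joint): Angle of the jack's lever: 0 = up (a spring returns it), 0.45 rad = fully down at its stop. The saddle follows the lever both ways, 0.142 m per rad: nothing latches, it sinks again when the lever is let up. Pressing the foot plate takes about 5 to 10 N
- handle_top (a point): Centre of the top of the lever's foot plate (50 x 45 mm, 14 mm thick, rubber-topped), to be pressed down from above. It lies about 117 mm behind (-x) the carrying bar on the jack's centre line; its top is about 150 mm above the table with the lever up, about 74 mm fully down
- foot_plate: The foot plate on the end of the lever; it tilts with the lever. The lever's pivot is 45 mm ahead (+x) of the carrying bar and 80 mm above the table; the plate is 170 mm from the pivot
- bin_mark (a point): Point on the table straight below the lift point of the level tray; it stays put, same directions as lift_point. The open scrap bin behind the tray is fixed to the same station: inside it reaches from 98 to 262 mm along x and +-92 mm along y, floor 5 mm above the table, walls 80 mm high towards the tray, 110 mm at the sides, 130 mm at the back
- nut_0_mid (a point): Middle of a dark steel nut 30 x 34 x 16 mm lying in the tray (scrap)
- nut_1_mid (a point): Middle of a bright nut 30 x 34 x 16 mm lying in the tray (scrap)
- bolt_0_mid (a point): Middle of a hexagon bolt, 59 mm long, lying in the tray (scrap)
- bolt_1_mid (a point): Middle of a hexagon bolt, 67 mm long, lying in the tray (scrap)
- torch: Pocket torch 134 x 33 x 33 mm lying on the table (bystander); origin at its underside
- tape_measure: Yellow tape measure 36 x 88 x 66 mm standing on the table (bystander); origin at its underside

How it is judged:
By the outcome, as a careful person would: the job done as asked, in the order asked, and still so for the second after the job is handed in, while the arm keeps its last pose, push and grip.
It also fails if it takes over 61 s, if anything falls off the work surface, if the arm or the gripper's body presses on something with over 40 N, if the wrist force passes 120 N, or if a joint passes its speed limit or range.

## Working session

There is one attempt and no reset: what is moved stays moved. The work goes in short steps, Python scripts to look and compute and a tool call to move; the robot and the scene stay as the last step left them, time stands still between calls to the robot, and variables do not carry over. Pictures are saved under pics/ and viewed, at most 10 in all, crops included, and the job is handed in when it is done.

Besides the shell and the picture viewer there is one more tool, called after "Call:" as name(argument=value, ...) on one line, values as JSON. carry_out: Moves the arm, as the interface text tells. Its arguments: {"type":"object","properties":{"targets":{"type":"array","items":{"type":"number"}},"newtons":{"type":"number"}},"required":["targets"]}

```bash
mkdir -p pics
cat > h.py <<'E'
import numpy as np, cv2
from station import bot, imaging
def ray(c,uv,P):
    f=192/np.tan(np.radians(c["fov_y"])/2)
    d=np.array([(uv[0]-c["cx"])/f,(uv[1]-c["cy"])/f]); s=d.copy()
    for _ in range(30): s=d/(1+c["k1"]*(s@s))
    return P[:3,3],P[:3,:3]@np.array([s[0],-s[1],-1])
def atz(c,uv,z,P=None):
    o,d=ray(c,uv,c["pose"] if P is None else P); return (o+d*(z-o[2])/d[2]).round(4)
def proj(c,p,P=None):
    P=c["pose"] if P is None else P
    f=192/np.tan(np.radians(c["fov_y"])/2)
    q=P[:3,:3].T@(np.array(p)-P[:3,3]); s=np.array([q[0],-q[1]])/-q[2]; s=s*(1+c["k1"]*(s@s))
    return (s*f+[c["cx"],c["cy"]]).round(1)
def save(im,n): cv2.imwrite("pics/"+n,im[:,:,::-1])
E
python3 - <<'E'
from h import *
import pickle
for n in("scene","top"):
    c=imaging.read_camera(n); pickle.dump(c,open(n+".pkl","wb"))
    save(cv2.resize(c["frame"],(800,600),interpolation=cv2.INTER_CUBIC),n+"0.png"); print(n,c["fov_y"],c["cx"],c["cy"],c["k1"],c["pose"].round(3).tolist())
o=bot.get_obs();print(o,bot.grip_point_offset)
E
```

```text
scene 44.04851485188385 259.8331616166992 188.82785151691084 -0.06439891918764465 [[-0.68, 0.429, -0.595, -0.038], [-0.733, -0.411, 0.541, 0.852], [-0.012, 0.804, 0.595, 0.677], [0.0, 0.0, 0.0, 1.0]]
top 43.55636971824141 249.90392688831986 191.56522980938524 -0.2071640013718979 [[0.028, 0.999, -0.02, 0.521], [-1.0, 0.028, -0.005, 0.294], [-0.005, 0.02, 1.0, 1.088], [0.0, 0.0, 0.0, 1.0]]
{'t': 0.1, 'q': array([ 1.06589194,  0.47773677,  0.02234719,  1.55634688, -0.01150346,
        1.10927442, -0.08306901]), 'joint_vel': array([ 0.0012337 , -0.00264212,  0.00098686, -0.00281736, -0.00189641,
        0.00050537,  0.00061497]), 'joint_torque': array([ 5.39595800e-03, -5.97760713e+01,  1.61413271e+00, -2.81953937e+01,
        1.28756335e-02,  5.02189941e-03,  3.76557580e-06]), 'eef_pos': array([ 0.26063583, -0.62203532,  0.20421249]), 'tool_rot': array([-7.88777668e-04,  9.80377948e-01,  1.97125362e-01, -2.18946698e-04]), 'contact_force': array([0.31959681, 0.25974412, 0.26859237]), 'torque': array([-0.0517783 , -0.00518321, -0.00758228]), 'grasp_force': 0.0, 'gripper_width': 1.000250032198282} 0.0187
```

View pics/scene0.png

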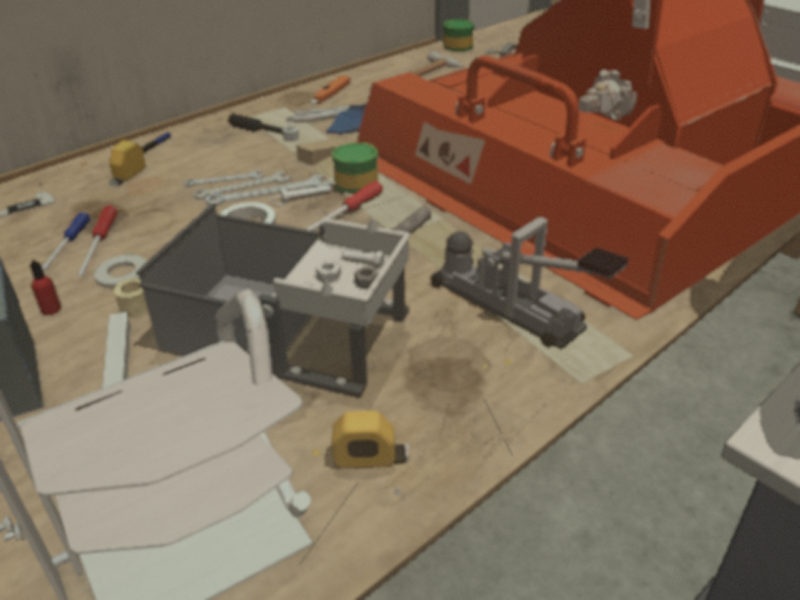

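View pics/top0.png

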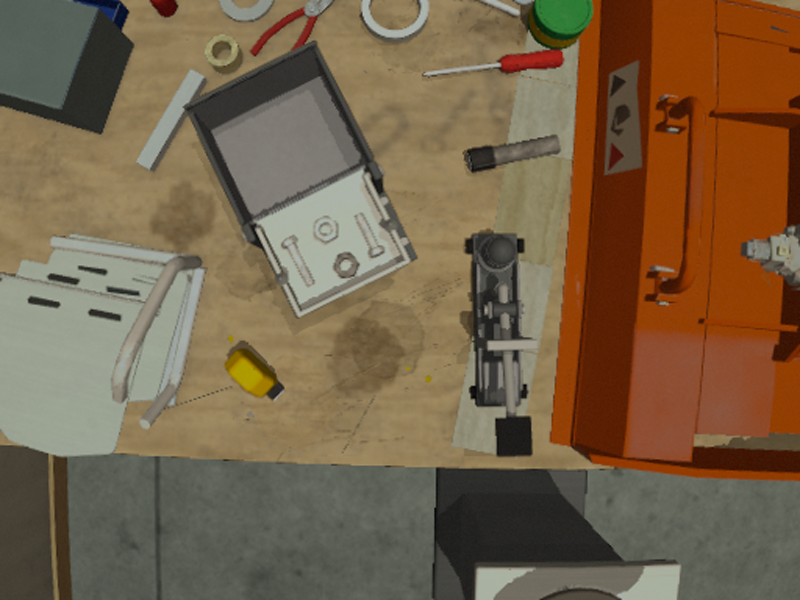

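The scene shows the jack to the left of the skimmer, saddle pointing towards +x, with the tray and bin further left and yawed. In the top view the bar is at about (512,345), the foot plate at (513,435), the saddle at (497,250), and the tray cones near (282,278) and (398,222). I'll enlarge both areas.

Run:
```python
from h import *
import pickle
c=pickle.load(open("top.pkl","rb"));im=c["frame"]
a=cv2.resize(im[95:210,155:275],None,fx=5,fy=5,interpolation=cv2.INTER_CUBIC)   # tray
b=cv2.resize(im[140:295,290:365],None,fx=3.7,fy=3.7,interpolation=cv2.INTER_CUBIC)
w=np.zeros((600,800,3),np.uint8)
a=cv2.resize(im[95:210,155:275],(480,460),interpolation=cv2.INTER_CUBIC); w[:460,:480]=a
b=cv2.resize(im[145:295,290:365],(300,600),interpolation=cv2.INTER_CUBIC); w[:,500:]=b
save(cv2.convertScaleAbs(w,alpha=1.5,beta=20),"crop.png")
for n,uv,z in[("bar",(512/800*512,345*.64),.149),("foot",(513*.64,435*.64),.15),("sad",(497*.64,250*.64),.086),("c1",(282*.64,278*.64),.15),("c2",(398*.64,222*.64),.15),("torch",(511*.64,153*.64),.03)]:print(n,atz(c,uv,z))
```

```text
bar [0.4865 0.1451 0.149 ]
foot [0.373  0.1402 0.15  ]
sad [0.611  0.1585 0.086 ]
c1 [0.5626 0.4363 0.15  ]
c2 [0.6368 0.2925 0.15  ]
torch [0.7565 0.133  0.03  ]
```

View pics/crop.png

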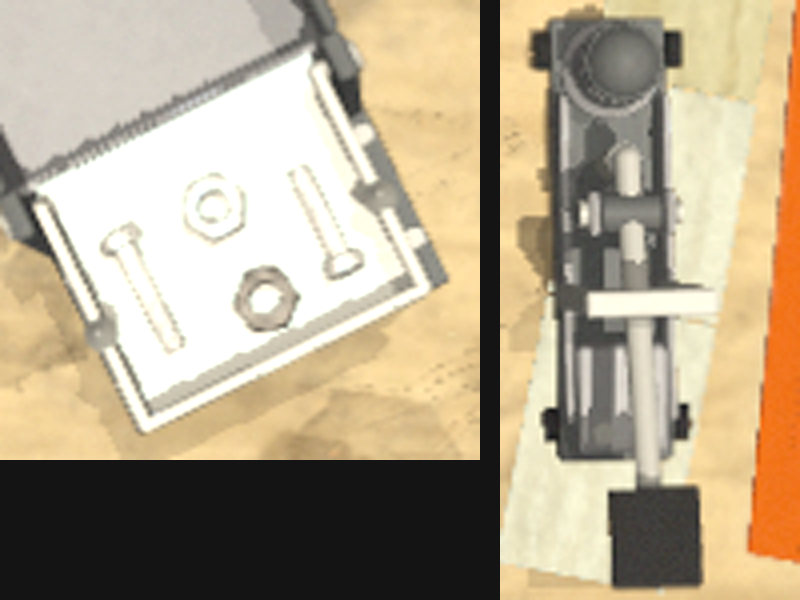

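The crop shows cones at (101,332) and (382,195), the bar centre at (653,302), the foot plate at (655,537) and the saddle dome at about (622,60).

Run:
```python
from h import *
import pickle
c=pickle.load(open("top.pkl","rb"))
A=lambda x,y:(155+x/4-.4,95+y/4-.4); B=lambda x,y:(290+(x-500)/4-.4,145+y/4-.4)
c1,c2=atz(c,A(101,332),.152),atz(c,A(382,195),.152)
m=(c1+c2)/2;d=c1-c2
print("mark",m,"len",np.linalg.norm(d),"yaw",np.degrees(np.arctan2(-d[0],d[1])))
fl,fr=atz(c,A(147,430),.147),atz(c,A(430,288),.147);d=fl-fr
yaw=np.arctan2(-d[0],d[1]);print("front edge",fl,fr,np.linalg.norm(d),"yaw",np.degrees(yaw),"lift from front",(fl+fr)/2+.052*np.array([np.cos(yaw),np.sin(yaw),0]))
bar=atz(c,B(653,302),.149);foot=atz(c,B(655,537),.15);sad=atz(c,B(622,60),.086)
bl,br=atz(c,B(588,303),.149),atz(c,B(718,301),.149)
print(bar,foot,sad,np.linalg.norm(bl-br));
for a,b in((foot,bar),(bar,sad),(foot,sad)):print(np.linalg.norm((b-a)[:2]),np.degrees(np.arctan2(*(b-a)[1::-1])))
```

```text
mark [0.5985 0.3694 0.152 ] len 0.1531479023689192 yaw 27.535506030952643
front edge [0.5157 0.4137 0.147 ] [0.5893 0.2767 0.147 ] 0.15551835904484076 yaw 28.245860427464972 lift from front [0.5983081  0.36980931 0.147     ]
[0.4878 0.1448 0.149 ] [0.3721 0.1401 0.15  ] [0.612  0.1542 0.086 ] 0.06454843142943134
0.11579542305289967 2.32620730546258
0.12455520864259348 4.328144085848908
0.2403140029211781 3.3636605569168765
```

The measured sizes agree with the given ones. The lift point is at (0.598, 0.3695) with yaw 28°. The jack bar is at (0.488, 0.145) with yaw about 3.4°. I'll lift and retract first so the arm clears the skimmer.

Call:
carry_out(targets=[0,0,0,50,0,0,0,0,50,0,0,0,0,50,0,0,-16,39,25,0,0,-16,39,25,0,0,-16,40,0,0,0,-16,40,0,0,0,-17,39,0,0,0,0,0,0,0])

```text
t: 1.0
eef_pos: [0.1778, -0.4218, 0.4056]
tool_rot: [-0.0, 0.98, 0.197, -0.0]
contact_force: [0.3, -0.7, 0.9]
gripper_width: 1.001
grasp_force: 0.0
```

Call:
carry_out(targets=[100,43,21,0,5,100,41,25,0,5,100,38,29,0,5,100,35,33,0,5,100,31,37,0,5,100,27,40,0,5,100,23,42,0,5,100,18,45,0,5,100,14,46,0,5,100,9,47,0,5,100,4,48,0,5,100,-1,48,0,5,100,-6,47,0,5,100,-11,47,0,5,100,23,6,-40,0,100,23,6,-40,0,100,0,0,-40,0,100,0,0,-20,0,100,0,0,0,0])

```text
t: 2.9
eef_pos: [0.4893, 0.1406, 0.2616]
tool_rot: [-0.002, 0.69, 0.724, -0.003]
contact_force: [0.7, 0.2, -0.7]
gripper_width: 0.608
grasp_force: 0.0
```

```bash
cat >> h.py <<'E'
def wrist():
    from scipy.spatial.transform import Rotation as R
    o=bot.get_obs(); c=imaging.read_camera("wrist"); T=np.eye(4)
    T[:3,:3]=R.from_quat(o["tool_rot"],scalar_first=True).as_matrix(); T[:3,3]=o["eef_pos"]
    return o,c,T@c["tool_from_camera"]
E
python3 - <<'E'
from h import *
import pickle
o,c,P=wrist(); pickle.dump((c,P),open("w1.pkl","wb"))
save(cv2.resize(c["frame"],(800,600),interpolation=cv2.INTER_CUBIC),"w1.png")
for n,p in(("bar",(.4878,.1448,.149)),("foot",(.3721,.1401,.15)),("sad",(.612,.154,.086))):print(n,proj(c,p,P)*1.5625)
E
```

```text
bar [398.90625 271.875  ]
foot [202.5    270.9375]
sad [574.53125 247.1875 ]
```

View pics/w1.png

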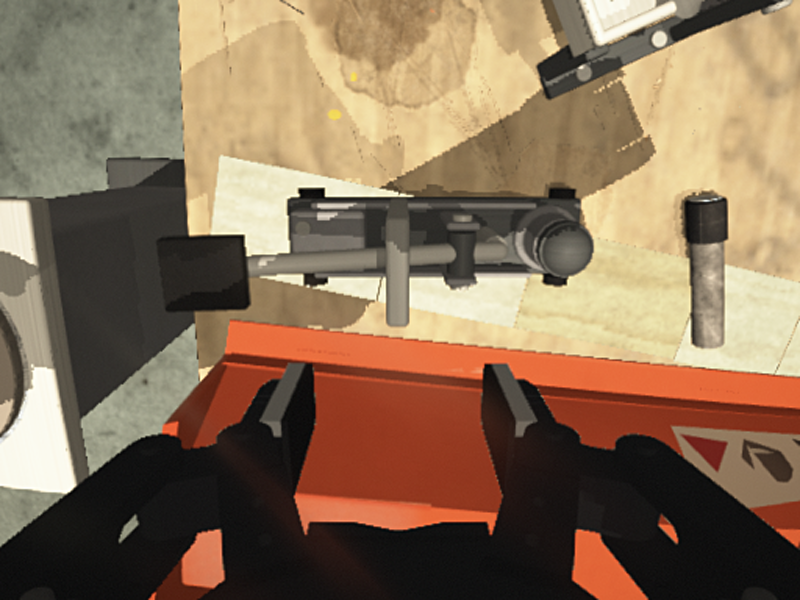

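The wrist view shows the bar at x≈397, spanning y 197–326, the foot plate at (204,273) and the saddle at (562,245). All match the predictions to within a few mm, so I'll descend and grip.

Call:
carry_out(targets=[100,-2,5,-40,1,100,0,0,-40,0,100,0,0,-35,0,100,0,0,-18,0,100,0,0,0,0,255,0,0,0,0,255,0,0,0,0,255,0,0,0,0,255,0,0,0,0,255,0,0,0,0,255,0,0,0,0,255,0,0,0,0], newtons=80)

```text
t: 4.15
eef_pos: [0.4889, 0.1464, 0.1322]
tool_rot: [0.0, 0.684, 0.73, 0.0]
contact_force: [0.2, 0.5, 0.4]
gripper_width: 0.0
grasp_force: 0.0
```

Run:
```python
from h import *
o,c,P=wrist(); s=imaging.read_camera("scene");print(o["t"],o["eef_pos"],o["gripper_width"],o["grasp_force"])
w=np.hstack([cv2.resize(c["frame"],(400,300)),cv2.resize(s["frame"][120:240,240:400],(400,300),interpolation=cv2.INTER_CUBIC)])
save(w,"w2.png"); save(c["frame"],"w2full.png")
for f,r in((c,P),(s,s["pose"])):print(proj(f,o["eef_pos"],r),proj(f,(.4878,.145,.149),r))
```

```text
4.15 [0.48888588 0.14640342 0.13216602] 0.00010711509378771842 0.0
[256.8 227.1] [254.8 242. ]
[337. 152.] [338.5 145.3]
```

View pics/w2.png

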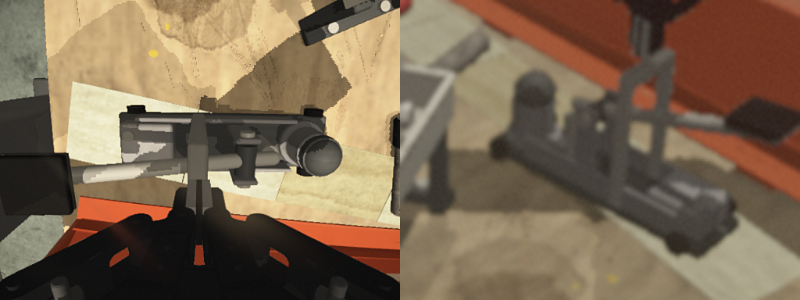

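Run:
```python
import cv2
im=cv2.imread("pics/w2full.png")[130:290,170:350]
s=cv2.resize(im,(675,600),interpolation=cv2.INTER_CUBIC);cv2.imwrite("pics/w2z.png",cv2.convertScaleAbs(s,alpha=1.6,beta=20))
```

```text
(no output)
```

View pics/w2z.png

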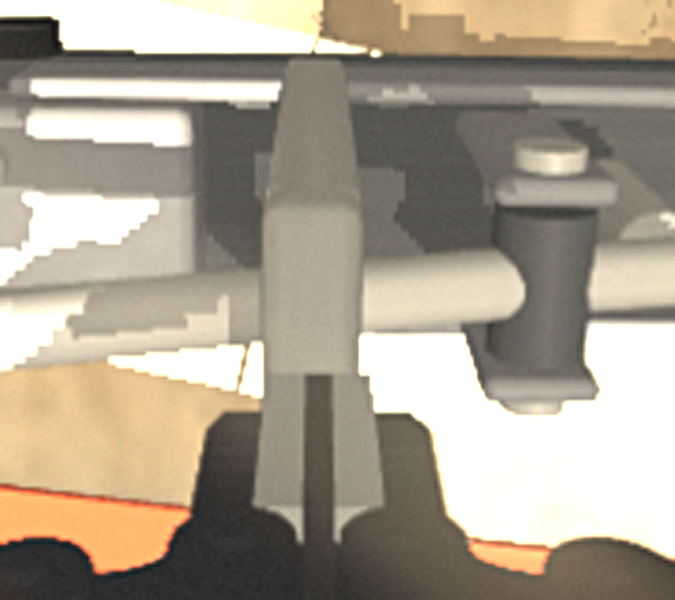

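The crop shows closed pads with tips at about (320,375) and the bar's far end at about (310,197). I'll check the heights numerically.

Run:
```python
from h import *
import pickle
o,c,P=wrist()
f=lambda x,y:(170+x/3.75,130+y/3.75)
print(o["t"],o["contact_force"],"cam",P[:3,3],"far end",atz(c,f(312,195),.149,P),atz(c,f(312,195),.135,P))
for u in((265,300),(358,300)):print(atz(c,f(*u),.149,P))
print("tip rays",[atz(c,f(320,375),z,P) for z in(.132,.149,.16)])
c1,P1=pickle.load(open("w1.pkl","rb"))
for u in((397,197),(397,326),(386,300),(408,300)):print(atz(c1,(u[0]*.64,u[1]*.64),.149,P1))
s=imaging.read_camera("scene"); pickle.dump(s,open("s2.pkl","wb"))
for y in(.112,.145,.178):
  print(y,[((proj(s,(.489,y,z))-[240,120])*2.5+[400,0]).round() for z in(.149,.132)])
```

```text
4.25 [-0.07948193 -0.49791631 -0.01245446] cam [0.48275702 0.21804199 0.30071741] far end [0.4849 0.1776 0.149 ] [0.485  0.1738 0.135 ]
[0.4794 0.1625 0.149 ]
[0.492  0.1633 0.149 ]
tip rays [array([0.4881, 0.1445, 0.132 ]), array([0.4876, 0.1519, 0.149 ]), array([0.4873, 0.1567, 0.16  ])]
[0.4847 0.1879 0.149 ]
[0.4883 0.1113 0.149 ]
[0.481  0.1273 0.149 ]
[0.4941 0.1279 0.149 ]
0.112 [array([670.,  49.]), array([668.,  66.])]
0.145 [array([645.,  63.]), array([644.,  80.])]
0.178 [array([620.,  77.]), array([618.,  94.])]
```

Run:
```python
from h import *
import pickle
from scipy.optimize import least_squares
o,c,P=wrist(); c1,P1=pickle.load(open("w1.pkl","rb"))
# jack frame: bar yaw, table pts; fit camera offset + rotation(small) given jack pose from top
y=np.radians(3.3);ex=np.array([np.cos(y),np.sin(y),0]);ey=np.array([-ex[1],ex[0],0]);b=np.array([.4872,.1450,0])
pt=lambda x,yy,z:b+x*ex+yy*ey+np.array([0,0,z])
W1=[(pt(-.117,0,.150),(204,273)),(pt(0,-.033,.149),(397,326)),(pt(-.007,-.02,.149),(386,300)),(pt(.007,-.02,.149),(408,300)),(pt(.125,0,.086),(566,248))]
f=lambda x,y:(170+x/3.75,130+y/3.75)
W2=[(pt(0,.033,.149),f(312,197)),(pt(-.007,.018,.149),f(265,300)),(pt(.007,.018,.149),f(358,300))]
def fit(c,P,L):
    def r(v):
        Q=P.copy();Q[:3,3]+=v;return np.concatenate([proj(c,p,Q)-u for p,u in L])
    s=least_squares(r,[0,0,0],diff_step=1e-2,x_scale=.01);print(s.x.round(4),s.fun.round(1))
import h
fit(c1,P1,[(p,(u[0]*.64,u[1]*.64)) for p,u in W1]); fit(c,P,W2)
print(o["contact_force"])
```

```text
[0. 0. 0.] [-2.6  0.5  0.9 -0.7  0.3  2.7  1.3  2.6  5.2  1.1]
[0. 0. 0.] [ 0.9 -1.2 -0.5 -0.3  2.2 -0.1]
[-0.20298758  0.06125221 -0.42093514]
```

```bash
sed -i 's/\[c\["cx"\],c\["cy"\]\]).round(1)/[c["cx"],c["cy"]])/' h.py
python3 - <<'E'
from h import *
import pickle
from scipy.optimize import least_squares
o,c,P=wrist(); c1,P1=pickle.load(open("w1.pkl","rb"))
y=np.radians(3.3);ex=np.array([np.cos(y),np.sin(y),0]);ey=np.array([-ex[1],ex[0],0]);b=np.array([.4872,.1450,0])
pt=lambda x,yy,z:b+x*ex+yy*ey+np.array([0,0,z])
g=lambda x,y:(x*.64,y*.64)
W1=[(pt(-.117,0,.150),g(204,273)),(pt(0,-.033,.149),g(397,326)),(pt(-.007,-.02,.149),g(386,300)),(pt(.007,-.02,.149),g(408,300)),(pt(.125,0,.086),g(566,248))]
f=lambda x,y:(170+x/3.75,130+y/3.75)
W2=[(pt(0,.033,.149),f(312,197)),(pt(-.007,.018,.149),f(265,300)),(pt(.007,.018,.149),f(358,300))]
for c,P,L in((c1,P1,W1),(c,P,W2)):
    def r(v):
        Q=P.copy();Q[:3,3]+=v;return np.concatenate([proj(c,p,Q)-u for p,u in L])
    s=least_squares(r,[0,0,0]);print(s.x.round(4),s.fun.round(1))
E
```

```text
[0.0011 0.0017 0.0101] [ 0.4 -0.4 -0.3 -2.7 -0.7  1.2 -0.2  1.1  1.   0.8]
[0.0003 0.0036 0.01  ] [ 0.   0.5 -0.5 -0.3  0.5 -0.2]
```

The wrist pictures put the tool about 10 mm higher over the jack than reported, and the pads closed above the bar. I'll open, go lower and try again.

Call:
carry_out(targets=[100,0,0,0,0,100,0,0,0,0,100,0,0,0,0,100,0,0,0,0,100,0,0,-5,0,100,0,0,-5,0,100,0,0,-4,0,100,0,0,0,0])

```text
t: 5.25
eef_pos: [0.4883, 0.1462, 0.1172]
tool_rot: [-0.0, 0.684, 0.73, -0.001]
contact_force: [-0.1, -0.7, 0.7]
gripper_width: 0.605
grasp_force: 0.0
```

Call:
carry_out(targets=[255,0,0,0,0,255,0,0,0,0,255,0,0,0,0,255,0,0,0,0,255,0,0,0,0,255,0,0,0,0], newtons=80)

```text
t: 5.85
eef_pos: [0.4885, 0.1465, 0.1185]
tool_rot: [-0.0, 0.684, 0.73, -0.0]
contact_force: [-2.8, -0.9, 5.7]
gripper_width: 0.122
grasp_force: 78.4
```

Call:
carry_out(targets=[120,0,0,0,0,120,0,0,0,0,120,0,0,0,0,120,0,0,-4,0,120,0,0,-3,0,120,0,0,0,0])

```text
t: 6.45
eef_pos: [0.4885, 0.1462, 0.1105]
tool_rot: [-0.0, 0.684, 0.73, -0.0]
contact_force: [-0.3, 0.4, -1.4]
gripper_width: 0.531
grasp_force: 0.0
```

Call:
carry_out(targets=[255,0,0,0,0,255,0,0,0,0,255,0,0,0,0,255,0,0,0,0,255,0,0,0,0,255,0,0,0,0], newtons=100)

```text
t: 7.05
eef_pos: [0.4887, 0.1465, 0.1115]
tool_rot: [0.0, 0.684, 0.73, -0.0]
contact_force: [-2.7, -1.7, 5.0]
gripper_width: 0.13
grasp_force: 98.6
```

Call:
carry_out(targets=[255,0,0,4,0,255,0,0,6,0,255,0,0,6,0,255,0,0,2,0,255,0,0,0,0,255,0,0,0,0])

```text
t: 7.65
eef_pos: [0.4887, 0.1463, 0.129]
tool_rot: [-0.0, 0.684, 0.73, -0.0]
contact_force: [0.0, 0.0, -9.5]
gripper_width: 0.128
grasp_force: 98.2
```

Run:
```python
from h import *
s=imaging.read_camera("scene");t=imaging.read_camera("top")
w=np.hstack([cv2.resize(s["frame"][120:255,230:410],(400,300),interpolation=cv2.INTER_CUBIC),cv2.resize(t["frame"][130:310,250:490],(400,300),interpolation=cv2.INTER_CUBIC)])
save(cv2.convertScaleAbs(w,alpha=1.4,beta=10),"lift.png")
```

```text
(no output)
```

View pics/lift.png

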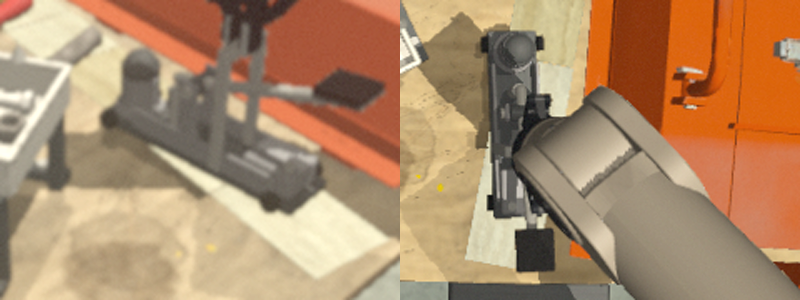

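The jack hangs level from the grip (9.5 N). Next I'll move it to the spot in front of the tray and turn it.

Call:
carry_out(targets=[255,-10,0,0,0,255,-20,0,0,0,255,-24,0,0,1,255,-24,8,0,3,255,-12,18,0,4,255,-6,22,0,4,255,0,24,0,4,255,0,22,0,4,255,0,14,0,3,255,0,5,0,1.3,255,0,0,-6,0,255,0,0,-4,0,255,0,0,0,0,255,0,0,0,0])

```text
t: 9.15
eef_pos: [0.3928, 0.2583, 0.1187]
tool_rot: [-0.0, 0.515, 0.857, -0.001]
contact_force: [-0.2, 0.9, -8.9]
gripper_width: 0.13
grasp_force: 98.4
```

Run:
```python
from h import *
import pickle
o,c,P=wrist();t=imaging.read_camera("top");s=imaging.read_camera("scene");pickle.dump((o,c,P,t,s),open("pre.pkl","wb"))
print(o["eef_pos"],o["tool_rot"],o["contact_force"])
w=np.hstack([cv2.resize(t["frame"][125:305,190:370],(400,400),interpolation=cv2.INTER_CUBIC),cv2.resize(s["frame"][120:280,150:310],(400,400),interpolation=cv2.INTER_CUBIC)])
save(cv2.convertScaleAbs(w,alpha=1.4,beta=10),"pre.png")
```

```text
[0.39284861 0.25834649 0.11873255] [-1.22473258e-05  5.15456364e-01  8.56915638e-01 -5.71480463e-04] [-0.15975738  0.915594   -8.87487871]
```

View pics/pre.png

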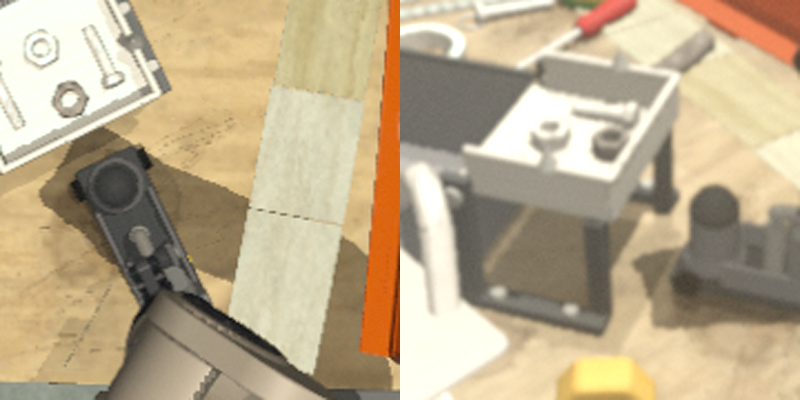

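The jack stands ready in front of the tray. Its dome is at (113,186) in the left crop, and the yaw looks right.

Run:
```python
from h import *
import pickle
o,c,P,t,s=pickle.load(open("pre.pkl","rb"))
k=180/400
uv=(190+113*k-.3,125+186*k-.3)
d=atz(t,uv,.083);print("dome",d)
L=atz(t,(190+75*k,125+190*k),.02);R=atz(t,(190+150*k,125+158*k),.02);e=L-R;print("wheels",L,R,np.linalg.norm(e),np.degrees(np.arctan2(-e[0],e[1])))
sd=atz(s,(150+(714-400)*.4,120+205*.4),.08);print("scene dome",sd)
y=np.radians(28);u=np.array([np.cos(y),np.sin(y)]);n=np.array([-u[1],u[0]])
for q in(d,sd,o["eef_pos"]+.125*np.r_[u,0]):
  v=np.array([.5985,.3695])-q[:2];print("need",v,"along",v@u,"across",v@n)
print("tool yaw",2*np.degrees(np.arctan2(o["tool_rot"][2],o["tool_rot"][1]))-90)
```

```text
dome [0.5052 0.3182 0.083 ]
wheels [0.4985 0.3569 0.02  ] [0.5326 0.2828 0.02  ] 0.08156972477580145 24.711364147387737
scene dome [0.5031 0.3169 0.08  ]
need [0.0933 0.0513] along 0.10646290158465414 across 0.0014935147057393266
need [0.0954 0.0526] along 0.10892740456127951 across 0.0016554562946055377
need [0.09528294 0.05246956] along 0.1087628148155703 across 0.0015952423052374698
tool yaw 27.944060997522087
```

Call:
carry_out(targets=[255,9,5,0,0,255,16,9,-1,0,255,18,10,0,0,255,18,10,-1,0,255,16,9,0,0,255,11,6,0,0,255,6,3,0,0,255,0,0,0,0,255,0,0,0,0])

```text
t: 10.2
eef_pos: [0.4861, 0.311, 0.1168]
tool_rot: [-0.0, 0.515, 0.857, -0.001]
contact_force: [0.3, 0.5, -8.4]
gripper_width: 0.13
grasp_force: 98.4
```

Run:
```python
from h import *
import pickle
t=imaging.read_camera("top");s=imaging.read_camera("scene");o=bot.get_obs();pickle.dump((o,t,s),open("in.pkl","wb"))
y=np.radians(28);u=np.r_[np.cos(y),np.sin(y),0]
print(o["eef_pos"]+.125*u)
w=np.hstack([cv2.resize(t["frame"][95:255,150:310],(400,400),interpolation=cv2.INTER_CUBIC),cv2.resize(s["frame"][130:270,170:310],(400,400),interpolation=cv2.INTER_CUBIC)])
save(cv2.convertScaleAbs(w,alpha=1.4,beta=10),"in.png")
```

```text
[0.59636483 0.36960225 0.11696391]
```

View pics/in.png

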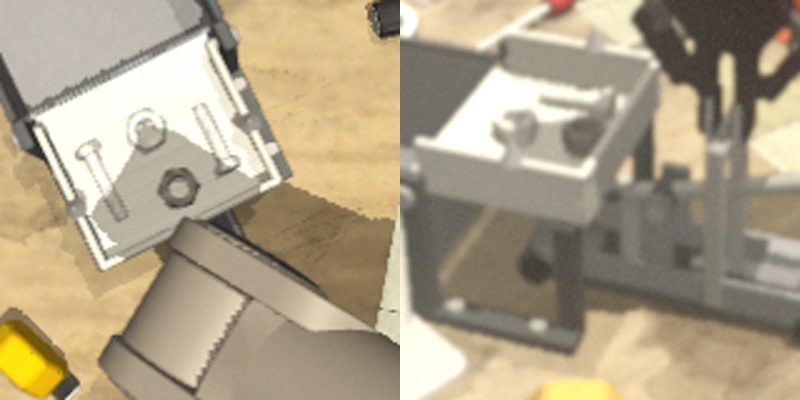

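It's in line, between the posts. I'll set it down, release, and raise the arm.

Call:
carry_out(targets=[255,1,0,-3,0,255,0,0,-3,0,255,0,0,0,0,180,0,0,0,0,100,0,0,0,0,100,0,0,0,0,100,0,0,0,0,100,0,0,15,0,100,0,0,40,0,100,0,0,40,0,255,-30,-15,10,0,255,-37,-20,0,0,255,-38,-20,0,0,255,0,0,0,0])

```text
t: 11.7
eef_pos: [0.3783, 0.254, 0.2163]
tool_rot: [0.001, 0.514, 0.858, -0.002]
contact_force: [0.6, 0.2, 0.2]
gripper_width: -0.002
grasp_force: 0.0
```

Run:
```python
from h import *
import pickle
o,c,P=wrist();pickle.dump((o,c,P),open("w3.pkl","wb"));print(o["eef_pos"])
save(cv2.resize(c["frame"],(800,600),interpolation=cv2.INTER_CUBIC),"w3.png")
u=np.r_[np.cos(np.radians(28)),np.sin(np.radians(28)),0];b=np.r_[.4871,.311,.149]
print("bar",proj(c,b,P)*1.5625,"foot",proj(c,b-.117*u,P)*1.5625)
```

```text
[0.37834799 0.25396279 0.21631368]
bar [641.07443564 303.73024434] foot [411.24648473 303.16836524]
```

View pics/w3.png

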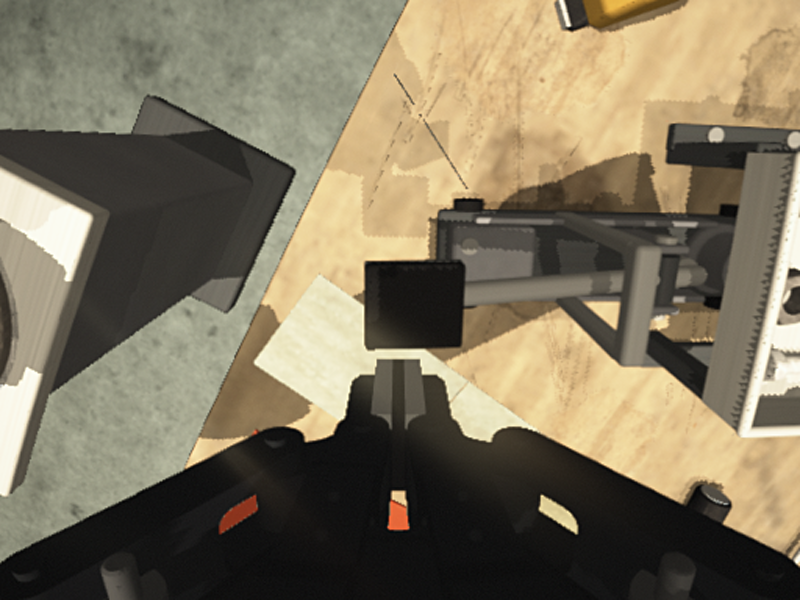

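The foot plate is at (415,305) and the bar at (640,305), both within 2 mm of prediction. I'll start the first press.

Call:
carry_out(targets=[255,0,0,-35,0,255,0,0,-25,0,255,0,0,-15,0,255,0,0,-15,0,255,0,0,-15,0,255,0,0,-15,0,255,0,0,-10,0,255,0,0,-6,0,255,0,0,0,0])

```text
t: 12.65
eef_pos: [0.3806, 0.2553, 0.0787]
tool_rot: [-0.001, 0.514, 0.858, -0.002]
contact_force: [-5.8, -2.5, 5.6]
gripper_width: -0.0
grasp_force: 3.5
```

Call:
carry_out(targets=[255,0,0,-5,0,255,0,0,-5,0,255,0,0,0,0,255,0,0,0,0])

```text
t: 13.05
eef_pos: [0.3817, 0.2559, 0.0695]
tool_rot: [-0.0, 0.515, 0.857, -0.001]
contact_force: [-3.7, -1.2, 3.5]
gripper_width: -0.001
grasp_force: 2.3
```

Call:
carry_out(targets=[255,0,0,-4,0,255,0,0,-4,0,255,0,0,0,0,255,0,0,0,0])

```text
t: 13.45
eef_pos: [0.3823, 0.2562, 0.0617]
tool_rot: [-0.0, 0.515, 0.857, -0.001]
contact_force: [-3.5, -2.1, 4.0]
gripper_width: -0.001
grasp_force: 2.0
```

Call:
carry_out(targets=[255,0,0,-3,0,255,0,0,-3,0,255,0,0,0,0])

```text
t: 13.75
eef_pos: [0.3823, 0.2562, 0.0557]
tool_rot: [-0.0, 0.515, 0.857, -0.001]
contact_force: [-3.4, -1.8, 2.9]
gripper_width: -0.001
grasp_force: 2.2
```

```bash
cat >> h.py <<'E'
M=np.r_[.5985,.3695,0]; Y=np.radians(28); U=np.r_[np.cos(Y),np.sin(Y),0]; N=np.r_[-U[1],U[0],0]; Zv=np.r_[0,0,1.]
def traypt(x,y,z,a):  # station coords (level) rotated by tip a about the hinge
    dx,dz=x-.075,z-.115
    return M+U*(.075+dx*np.cos(a)+dz*np.sin(a))+N*y+Zv*(.115-dx*np.sin(a)+dz*np.cos(a))
def edges(c,a0=-.06,a1=1.0):
    """match score of predicted tray outline with image gradient, per tip angle"""
    g=cv2.GaussianBlur(cv2.cvtColor(c["frame"],cv2.COLOR_RGB2GRAY),(0,0),1).astype(float)
    m=np.hypot(cv2.Sobel(g,6,1,0),cv2.Sobel(g,6,0,1)); best=[]
    for a in np.arange(a0,a1,.02):
        L=[(-.052,y,.147) for y in np.linspace(-.075,.075,40)]+[(x,.078,.147) for x in np.linspace(-.05,.03,25)]+[(-.052,y,.107) for y in np.linspace(-.075,.075,40)]
        v=[m[int(round(q[1])),int(round(q[0]))] for q in (proj(c,traypt(*p,a)) for p in L)]
        best.append((np.mean(v),round(a,2)))
    return sorted(best)[::-1][:5]
E
python3 - <<'E'
from h import *
import pickle
o,t,s=pickle.load(open("in.pkl","rb"));print("level ref",edges(s),edges(t))
s=imaging.read_camera("scene");t=imaging.read_camera("top");print("now",edges(s),edges(t));pickle.dump((t,s),open("p1.pkl","wb"))
E
```

```text
level ref [(np.float64(95.66938610062466), np.float64(0.0)), (np.float64(90.87176720617103), np.float64(0.02)), (np.float64(85.30060064863663), np.float64(-0.02)), (np.float64(78.16417052488998), np.float64(0.04)), (np.float64(77.12033555483592), np.float64(0.58))] [(np.float64(103.02605479446707), np.float64(-0.02)), (np.float64(101.04762908887672), np.float64(0.14)), (np.float64(99.78142886726467), np.float64(-0.04)), (np.float64(99.17041554891442), np.float64(0.16)), (np.float64(99.10668727942458), np.float64(0.12))]
now [(np.float64(81.68771475671682), np.float64(0.68)), (np.float64(77.34190702190809), np.float64(0.7)), (np.float64(65.02584520368757), np.float64(0.0)), (np.float64(64.56938636865019), np.float64(0.02)), (np.float64(63.530838666973764), np.float64(-0.02))] [(np.float64(113.36392344308413), np.float64(0.68)), (np.float64(109.10800754352763), np.float64(0.98)), (np.float64(103.54154680667673), np.float64(0.38)), (np.float64(99.2352767844322), np.float64(0.36)), (np.float64(89.6215584402097), np.float64(0.4))]
```

The edge fit puts the tray at 0.68 rad, so the jack is working. I'll continue to the stop.

Call:
carry_out(targets=[255,0,0,-2,0,255,0,0,-2,0,255,0,0,0,0,255,0,0,0,0])

```text
t: 14.25
eef_pos: [0.3827, 0.2563, 0.0522]
tool_rot: [0.0, 0.515, 0.857, -0.0]
contact_force: [-5.7, -2.3, 6.6]
gripper_width: 0.001
grasp_force: 3.9
```

Call:
carry_out(targets=[255,0,0,-2,0,255,0,0,-2,0,255,0,0,0,0,255,0,0,0,0])

```text
t: 14.65
eef_pos: [0.383, 0.2565, 0.0496]
tool_rot: [0.001, 0.515, 0.857, -0.0]
contact_force: [-9.6, -6.3, 26.6]
gripper_width: 0.002
grasp_force: 14.5
```

Run:
```python
from h import *
s=imaging.read_camera("scene");t=imaging.read_camera("top");print(edges(s)[:3],edges(t)[:2]);o=bot.get_obs();print(o["eef_pos"],o["contact_force"])
```

```text
[(np.float64(88.85026899693439), np.float64(0.74)), (np.float64(73.63294455922534), np.float64(0.76)), (np.float64(72.03750463620315), np.float64(0.72))] [(np.float64(113.66923815429763), np.float64(0.74)), (np.float64(96.59901747354088), np.float64(0.44))]
[0.38297661 0.2565284  0.04962258] [-10.07497966  -6.57231535  26.0153616 ]
```

The stop is reached: 26 N and the tray at 0.74 rad. I'll let the lever come all the way up, smoothly.

Call:
carry_out(targets=[255,0,0,0,0,255,0,0,0,0,255,0,0,5,0,255,0,0,10,0,255,0,0,12,0,255,0,0,12,0,255,0,0,12,0,255,0,0,12,0,255,0,0,12,0,255,0,0,12,0,255,0,0,15,0,255,0,0,20,0,255,0,0,0,0,255,0,0,0,0,255,0,0,0,0,255,0,0,0,0,255,0,0,0,0])

```text
t: 16.45
eef_pos: [0.3825, 0.2562, 0.1696]
tool_rot: [-0.0, 0.515, 0.857, -0.0]
contact_force: [0.7, 0.3, -0.9]
gripper_width: 0.002
grasp_force: 0.0
```

Run:
```python
from h import *
import pickle
s=imaging.read_camera("scene");t=imaging.read_camera("top");o,c,P=wrist();print(edges(s)[:3],edges(t)[:2]);print(o["eef_pos"],o["contact_force"])
o3,c3,P3=pickle.load(open("w3.pkl","rb")); pickle.dump((o,c,P,s,t),open("up.pkl","wb"))
# jack shift: plate + bar, matching old patches in the new wrist view (tool pose compared)
H,_=0,0
b=np.r_[.4871,.311,.149]
for n,p in(("foot",b-.117*U),("bar",b)):
    q3,q=proj(c3,p,P3),proj(c,p,P); h=26
    # template from old image, rescaled for the height change
    d3,d=P3[2,3]-p[2],P[2,3]-p[2]; x,y=q3.round().astype(int)
    T=cv2.resize(c3["frame"][y-h:y+18,x-h:x+h],None,fx=d3/d,fy=d3/d)
    r=cv2.matchTemplate(c["frame"],T,cv2.TM_CCOEFF_NORMED);_,sc,_,l=cv2.minMaxLoc(r)
    print(n,"score",sc,"found",np.r_[l]+h*d3/d,"expected",q,"mm/px",d*1000/(192/np.tan(np.radians(c["fov_y"])/2)))
```

```text
[(np.float64(112.96842624483808), np.float64(0.0)), (np.float64(102.41746780312526), np.float64(-0.02)), (np.float64(100.37967373684016), np.float64(0.02))] [(np.float64(152.0841938876144), np.float64(-0.04)), (np.float64(151.81998358998473), np.float64(-0.02))]
[0.38263772 0.25634539 0.16975919] [-0.63535429  0.83975781  0.08559873]
foot score 0.804810106754303 found [105.34375357 361.34375357] expected [257.241347   216.08915706] mm/px 0.5975637545470921
bar score 0.7809842824935913 found [433.34375357 210.34375357] expected [435.31756807 215.46878685] mm/px 0.5975637545470921
```

The tray is level again and the tool is off the lever. Second press.

Call:
carry_out(targets=[255,0,0,-20,0,255,0,0,-17,0,255,0,0,-14,0,255,0,0,-14,0,255,0,0,-14,0,255,0,0,-14,0,255,0,0,-12,0,255,0,0,-8,0,255,0,0,-5,0,255,0,0,-2,0,255,0,0,0,0,255,0,0,0,0])

```text
t: 17.8
eef_pos: [0.38, 0.2548, 0.0495]
tool_rot: [-0.001, 0.514, 0.858, -0.003]
contact_force: [-8.4, -5.6, 13.1]
gripper_width: -0.0
grasp_force: 8.0
```

Call:
carry_out(targets=[255,0,0,-2,0,255,0,0,0,0,255,0,0,0,0])

```text
t: 18.1
eef_pos: [0.3802, 0.2549, 0.0484]
tool_rot: [-0.0, 0.514, 0.857, -0.003]
contact_force: [-12.0, -7.4, 27.7]
gripper_width: -0.003
grasp_force: 14.8
```

Run:
```python
from h import *
import pickle
s=imaging.read_camera("scene");t=imaging.read_camera("top");o=bot.get_obs();print(edges(s)[:2],edges(t)[:2]);print(o["eef_pos"],o["contact_force"]);pickle.dump((s,t),open("dn2.pkl","wb"))
_,_,_,su,tu=pickle.load(open("up.pkl","rb")); t0=pickle.load(open("top.pkl","rb"))
def poly(c,P): return np.int32([proj(c,p) for p in P])
# change in tray floor (level, after 1st press vs start) and in bin floor (start vs now), rectified maps at 2 px/mm
def rect(c,x0,x1,y0,y1,z,a=0):
    W=[traypt(x,y,z,a) for x,y in((x0,y0),(x1,y0),(x1,y1),(x0,y1))]
    w,h=int((x1-x0)*1000),int((y1-y0)*1000)
    H=cv2.getPerspectiveTransform(np.float32([proj(c,p) for p in W]),np.float32([(0,0),(w,0),(w,h),(0,h)]))
    return cv2.warpPerspective(cv2.cvtColor(c["frame"],cv2.COLOR_RGB2GRAY),H,(w,h))
def show(n,g):
    print(n);[print(" ".join("%3d"%v for v in r)) for r in cv2.resize(g,None,fx=.1,fy=.1,interpolation=cv2.INTER_AREA)]
show("tray start",rect(t0,-.04,.06,-.06,.06,.116)); show("tray after press 1",rect(tu,-.04,.06,-.06,.06,.116)); show("tray now",rect(t,-.04,.06,-.06,.06,.116,.74))
show("bin start",rect(t0,.105,.255,-.08,.08,.01)); show("bin now",rect(t,.105,.255,-.08,.08,.01))
```

```text
[(np.float64(88.96034202262354), np.float64(0.74)), (np.float64(73.8080979542236), np.float64(0.76))] [(np.float64(113.82082582342018), np.float64(0.74)), (np.float64(96.35497588177446), np.float64(0.44))]
[0.38016061 0.25485878 0.04840987] [-12.83066661  -8.2471764   26.10706283]
tray start
160 159 157 165 168 167 168 172 176 176
162 145 157 161 158 157 157 159 176 176
156 155 148 168 168 169 169 173 176 176
159 176 176 176 176 176 176 176 176 176
159 128 130 149 176 176 169 160 172 176
120 126 153 107 174 172 152 165 156 166
133 117 139 123 174 169 156 159 156 167
158 151 141 170 176 174 158 157 166 174
153 176 176 176 176 176 175 174 176 176
155 176 176 176 176 176 175 175 174 176
156 174 155 155 160 165 165 154 142 175
153 173 158 156 158 165 165 155 156 175
tray after press 1
162 177 177 173 176 177 177 177 177 177
163 177 177 177 177 177 177 177 177 177
157 177 177 177 177 177 177 177 177 177
160 177 177 177 177 177 177 177 177 177
161 177 177 177 177 177 177 177 177 177
156 177 177 177 177 177 177 176 177 177
157 177 177 177 177 177 177 176 177 177
160 177 177 177 177 177 177 
[... 1898 characters left out ...]
 126 124 125 121 114 124 126 126 126 118
103 113 129 127 128 127 127 126 126 125 125 126 126 127 120
101  99 119 125 129 126 124 130 128 127 127 127 127 125 118
 96 104 103 102 128 124 150 144 137 127 127 126 127 128 121
 91 106 105  96 127 133 138 119 147 128 128 128 128 128 121
 91  89 105 124 129 114 146 151 128 129 128 128 128 127 121
 97 116 129 130 131 130 126 129 130 130 128 127 129 128 118
 97 111 130 131 130 131 129 130 130 130 128 128 128 128 122
 97 117 130 130 130 112 132 132 128 128 127 128 128 127 119
 98 109 130 131 130 111 157 159 165 162 151 141 127 126 119
 99 118 130 131 130 124 127 127 126 125 128 128 129 127 119
 99  97 114 129 129 130 130 129 128 128 128 128 128 127 121
```

The tray is empty, and both bolts and both nuts show in the bin. The lever is held at its stop with about 26 N and the tray is at 0.74 rad.

```bash
python3 -c "
from station import bot
print(bot.hand_in())"
```

```text
the job is handed in; nothing more can be done
None
```

The job is handed in after about 18 s: the lever was pumped twice and is held at its stop with about 26 N, the jack alone holds the tray tipped at about 0.74 rad, and all four pieces of scrap lie in the bin.

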